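# Slide the axle through the rover's bearing plates and lock it

### The arm

A 7-joint arm with a two-finger parallel gripper is mounted at the origin on the work surface. World frame = base frame: x ahead of the robot, y to its left, z up, the work surface at z = 0. Lengths are in m, angles in degrees, forces in N, time in s.
With the tool pointing down it reaches from about 0.4 to 0.85 m from the base axis. Payload 10.4 kg.
Tool frame: the origin (TCP) lies at the very end of the fingers, on their centre line; the grasp point (between the pads) lies 19 mm behind it; z points along the fingers, y is the line along which they close (so a half turn about z gives the same grasp; the last joint's range is limited). The gripper opens to 87 mm and grips with 3 to 60 N. Pads are 19 mm wide; open, the fingers measure 117 mm over their backs; the gripper's body (75 mm by 190 mm) begins 51 mm behind the grasp point.
Start: joints at [63.908, 19.034, -3.707, 83.658, 1.238, 77.344, -5.071], TCP at [0.262, -0.567, 0.223] pointing down, gripper open.
Joint ranges: [-148.97, 148.97], [-28.65, 121.19], [-84.17, 76.75], [9.2, 138.47], [-72.65, 252.65], [3.7, 117.97], [-149.18, 149.18]. Speed limits (degrees/s): [127.2, 127.2, 159.86, 159.86, 180, 180, 180].

### API

Orientations are given as a 3x3 rotation matrix whose columns are the frame's x, y, z axes.
In Python, from workcell import read_state, camera, camera_model, sign_off gives the robot as it stands.
- The arm moves only by the tool servo_tool, never from a script. Its argument "increments" is a list of rows, each an object of numbers: "jaw": the gripper command: -1 is fully open, 1 is shut, values between are in proportion; "dx", "dy", "dz": the shift along the tool's x, y, z each as a share of 0.12 m, from -1 to 1; "yaw": the turn about the tool's z as a share of 1.5 rad, from -1 to 1. In form: [{"jaw": .., "dx": .., "dy": .., "dz": .., "yaw": ..}, ...]. A call has 1 to 8 rows; each row is the pose to reach, as a shift and turn from the pose commanded when the call began, along the tool's axes at that moment; what a row does not reach only later rows make up. A row lasts 1/12 s, in which the tool goes at most 41.7 mm and 7.16 degrees, less where a joint would pass 70% of its speed; a pose out of reach is approached as far as the arm can. A call with a number of a shift or a turn outside -1 to 1 is refused whole. A call with a gripper value outside its range is refused whole. The fingers move at their own pace and stop on an object; "grip_force" is the grip in N (left out, the last holds). Time passes only in rows, so rows that repeat a pose let the fingers close. It gives the time, the measured TCP pose, the force, the opening and the grip force at its end, in the units of the state.
- read_state(): the state, without advancing time (a new reading comes with each control period).
- camera(name): name is "side" or "top"; returns (picture, depth): 420x560x3 uint8, blue, green, red; 420x560 float32, m along the optical axis (not along the pixel's ray), 0 where there is no reading.
- camera_model(name): a dict with "intrinsics" (3x3 intrinsics, pixels), "R" (3x3) and "t" (3): a world point X has camera coordinates R X + t. Camera axes: x right, y down, z forward; pixel columns grow to the right and rows downward; lengths in m; the calibration is good to about 2 mm. A picture is of the moment at which its call begins. camera_model takes no time and is no camera call.
- sign_off(): hands the job in; it is judged then, once.
The state is a dict: "t": time; "joint_positions": joint angles; "dq": joint speeds; "effort": joint torques, N m; "ee_pos": TCP position; "ee_rot": TCP orientation; "force": force on the tool from outside, world axes, zero at the start; "ft_torque": the same for the moment, N m; "opening": finger opening in m; "finger_force": force on a finger pad.
Only numpy, scipy, OpenCV 4.12 (cv2) and the standard library are available. Lean on these libraries where they do the work, as an engineer would, in place of code of your own. Each camera call takes 0.05 s, during which the arm holds its last target. There are 200 camera calls.

### The job

Take the steel axle from its grey cradle, lay it in the two white V rests of the axle carrier and push it lengthwise through all three bearing plates until it is fully home against the end plate. Then swing the lever of the lock collar at the first plate over to its locked mark on the other side, as far as it goes. Do not disturb the other things on the bench.

Things in the scene. Friction and masses are not known exactly. Their poses are not given: they have to be found in the camera images.
- carrier: axle carrier, fixed: aluminium base plate 80 x 300, 10 thick, with upright parts in a row along its y axis. Own +y = direction in which the axle goes in, +z up. Origin on the table, at mid-width, under the entry face of plate 1. Three dark steel bearing plates, 60 wide, tops 85 above the table, at own y 0..10, 50..60, 100..110, each with a through hole of diameter 20.5, axis 60 above the table
- bore (a point): centre of the entry face of the first hole, own (0, 0, 60) of the carrier, axes as the carrier's. With the axle fully home its centre is 40 along +y from here, and its rear end sticks out 45 before plate 1 (at y = -45)
- rests (a point): on the hole axis, above mid-gap between the two white V rests: carrier (0, -109, 60). Rests 10 thick at carrier y = -150 and -68. An axle lying in both is on the hole axis; centred here it clears the collar by 10. Gap of 72 free for fingers down to the base plate (10 up). Rest tips are 20 apart and end 3 below the axis, so a fingertip at axis height passes over them
- stop (a point): centre of the face of the blind aluminium end plate, on the hole axis: carrier (0, 125, 60). The axle is home when its end touches it
- axle_center (a point): centre of the loose axle: round steel rod, diameter 18, 170 long, along this point's y axis; both ends alike, tapered to diameter 14 over the last 5; 0.14 to 0.28 kg. At the start it lies in the grey cradle, its axis 36 above the table
- cradle: grey plastic cradle, fixed: base 60 x 115, 8 thick, with two V rests (10 thick) at own y = -42 and +42; the axle lies along its y axis; the gap between the rests is free for fingers. Origin on the table under its centre
- collar (a joint): lock collar: aluminium ring, outer diameter 42, bore 25, 2 to 14 before plate 1, turns about the hole axis and stays where left (friction 0.08 N m). Its lever ends in a ball knob. Value in rad: 0 = lever leans 35 degrees from upright to carrier -x (open); grows as it swings up and over to +x; end stop 1.222 = leans 35 degrees to +x, over the white mark on the plate (locked)
- lever_knob (a point): centre of the black ball knob, diameter 20, at the end of the lock collar's lever: 58 from the hole axis, 8 before plate 1 (carrier y = -8); about 107 above the table at either end position, 118 when upright. It may be pushed from the side
- water: bystander: clear water bottle, diameter 64, 200 tall; origin at its underside
- papercup: bystander: paper cup, rim diameter 74, 90 tall; origin at its underside
- spool: bystander: steel wire spool standing on its flange, diameter 60, 50 tall; origin at its underside
- tipcleaner: bystander: round steel pot of copper wool, diameter 64, about 36 tall; origin at its underside
- meter: bystander: black hand multimeter lying flat, 70 x 140 x 35; origin at its underside
- board: bystander: blue circuit board lying flat, 70 x 90 x 5; origin at its underside
- driver: bystander: screwdriver lying on the table, about 200 long; origin under it, on the table

How it is judged:
By the outcome, as a careful person would: the job done as asked, in the order asked, and still so for the second after the job is handed in, with the robot touching nothing.
It also fails if it takes over 58 s, if anything falls off the work surface, if the arm or the gripper's body presses on something with over 40 N, if the wrist force passes 120 N, or if a joint passes its speed limit or range.

## Working session

There is one attempt and no reset: what is moved stays moved. The work goes in short steps, Python scripts to look and compute and a tool call to move; the robot and the scene stay as the last step left them, time stands still between calls to the robot, and variables do not carry over. Pictures are saved under pics/ and viewed, at most 10 in all, crops included, and the job is handed in when it is done.

Besides the shell and the picture viewer there is one more tool, called as name(argument=value, ...), one argument or row to a line, values as JSON. servo_tool: Moves the arm, as the interface text tells. Shift numbers are shares of 0.12 m and turn numbers shares of 1.5 rad, none past 1 either way. Its arguments: {"type":"object","properties":{"increments":{"type":"array","items":{"type":"object","properties":{"jaw":{"type":"number"},"dx":{"type":"number"},"dy":{"type":"number"},"dz":{"type":"number"},"yaw":{"type":"number"}}}},"grip_force":{"type":"number"}},"required":["increments"]}

```bash
mkdir -p pics; ls
python3 - <<'E'
from workcell import *
import cv2,numpy as np
for n in("top","side"):
    p,d=camera(n); cv2.imwrite(f"pics/{n}0.png",p); np.save(f"pics/{n}0.npy",d)
    m=camera_model(n); print(n,m)
s=read_state();print(s['t'],s['ee_pos'],s['ee_rot'],s['opening'])
E
```

```text
pics
top {'intrinsics': array([[428.29660776,   0.        , 281.80888259],
       [  0.        , 428.29660776, 208.69470491],
       [  0.        ,   0.        ,   1.        ]]), 'R': array([[-0.07579464, -0.99711364, -0.00442356],
       [-0.96864552,  0.07468189, -0.23695669],
       [ 0.2366031 , -0.01367519, -0.97151014]]), 't': array([0.01471886, 0.57234375, 1.10219735])}
side {'intrinsics': array([[438.08460989,   0.        , 278.21426664],
       [  0.        , 438.08460989, 210.72841135],
       [  0.        ,   0.        ,   1.        ]]), 'R': array([[-0.67838262, -0.73466865, -0.00768171],
       [-0.41197062,  0.38902337, -0.82397877],
       [ 0.60833974, -0.55580824, -0.56656859]]), 't': array([0.34167644, 0.3285781 , 0.73744149])}
0.1 [ 0.26198021 -0.56707783  0.221846  ] [[ 9.07799671e-01  4.19403682e-01 -5.56173766e-04]
 [ 4.19404048e-01 -9.07799018e-01  1.08958824e-03]
 [-4.79166810e-05 -1.22238937e-03 -9.99999252e-01]] 0.0867537605026754
```

View pics/top0.png

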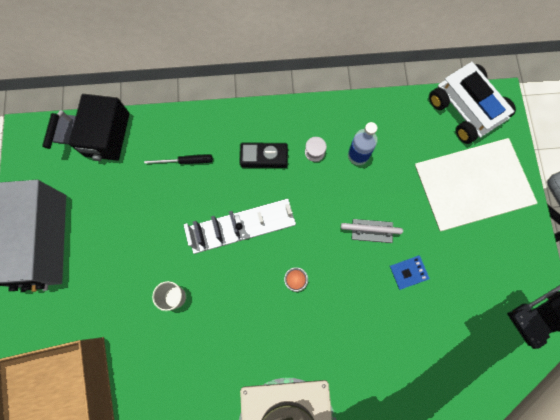

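View pics/side0.png

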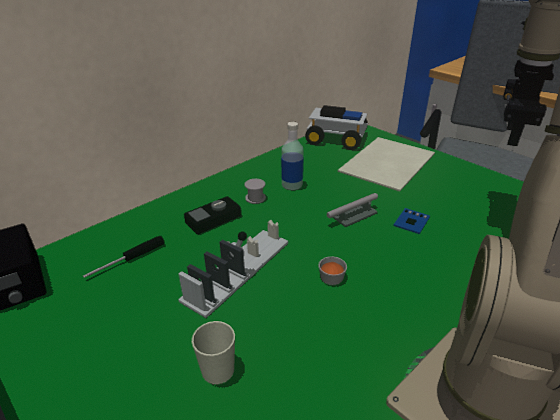

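The top view shows the carrier at about (240,225), with the rests at its right end, and the axle in its cradle at (372,230). In the side view the axle is near (355,207) and the carrier near (235,270). I'll enlarge both.

Run:
```python
import cv2,numpy as np
t=cv2.imread("pics/top0.png");s=cv2.imread("pics/side0.png")
f=lambda im,x,y,w,h,k:cv2.resize(im[y:y+h,x:x+w],None,fx=k,fy=k,interpolation=cv2.INTER_CUBIC)
a=f(t,175,190,133,70,6)          # 798x420
cv2.imwrite("pics/c1.png",a)
b=f(t,330,205,80,50,5); c=f(s,320,180,80,50,5)
cv2.imwrite("pics/c2.png",np.vstack([np.hstack([b,c]),f(s,175,225,120,90,3.333333)[:300,:400].repeat(1,0) if 0 else cv2.resize(s[225:315,175:295],(800,350),interpolation=cv2.INTER_CUBIC)]))
```

```text
(no output)
```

View pics/c1.png

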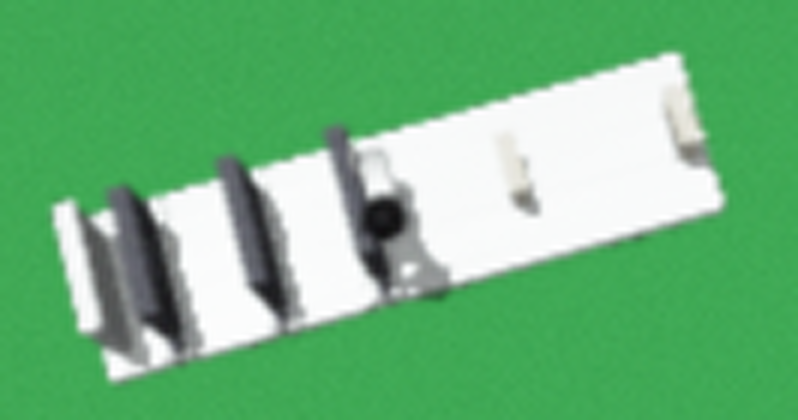

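View pics/c2.png

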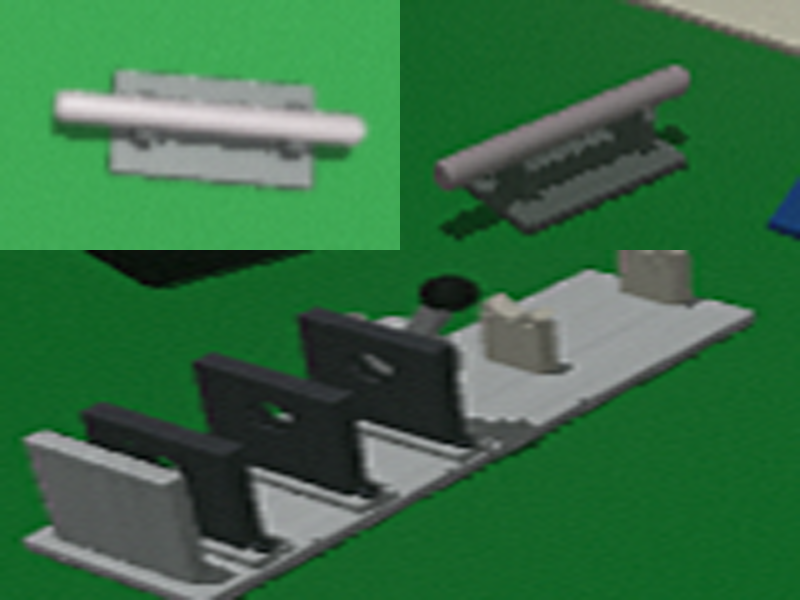

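The crops show the knob at top crop (383,217) and side (449,294), the base corners at (680,53), (723,208) and (112,381), and the axle ends at (57,107) and (365,130). Next I'll fit the poses from these features and compare them with the depth data.

```bash
cat > h.py <<'E'
from workcell import *
import numpy as np
from scipy.optimize import least_squares
M={n:camera_model(n) for n in("top","side")}
def proj(n,X):
    m=M[n];c=np.asarray(X)@m["R"].T+m["t"];p=c@m["intrinsics"].T;return p[...,:2]/p[...,2:]
def cloud(n,d):
    m=M[n];v,u=np.mgrid[:420,:560];r=np.stack([u,v,np.ones_like(u)],-1)@np.linalg.inv(m["intrinsics"]).T
    return (r*d[...,None]-m["t"])@m["R"]
def pose(p,q): # local->world
    c,s=np.cos(p[2]),np.sin(p[2]);q=np.asarray(q,float)/1000
    return np.stack([p[0]+c*q[...,0]-s*q[...,1],p[1]+s*q[...,0]+c*q[...,1],q[...,2]],-1)
E
python3 - <<'E'
from h import *
T=lambda x,y:("top",175+(x+.5)/6-.5,190+(y+.5)/6-.5)
S=lambda x,y:("side",175+(x+.5)/6.6667-.5,225+(y-249.5)/3.8889-.5)
k=[-33.27,-8,107.5]
F=[(T(680,53),(40,'b',10)),(T(723,208),(-40,'b',10)),(T(112,381),(-40,'e',10)),(T(383,217),k),(S(449,294),k),
(T(337,127),(30,5,85)),(T(230,158),(30,55,85)),(T(120,187),(30,105,85)),
(S(302,314),(30,10,85)),(S(198,362),(30,60,85)),(S(86,408),(30,110,85)),(S(455,348),(-30,10,85)),(S(351,396),(-30,60,85)),(S(242,448),(-30,110,85)),
(S(752,315),(-40,'b',10)),(S(590,270),(40,'b',10)),(S(27,543),(40,'e',10))]
def res(p,w=None):
    r=[]
    for (n,u,v),q in F:
        y={'b':p[3]*1000,'e':p[3]*1000+300}.get(q[1],q[1])
        r.append(proj(n,pose(p,(q[0],y,q[2])))-(u,v))
    return np.array(r)
r=least_squares(lambda p:res(p).ravel(),[.55,.08,.2,-.16],loss='soft_l1')
print(r.x,np.degrees(r.x[2]));print(res(r.x).round(1).tolist())
for nm in("top","side"):
    FF=F;F=[f for f in FF if f[0][0]==nm];q=least_squares(lambda p:res(p).ravel(),r.x,loss='soft_l1');print(nm,q.x);F=FF
# axle
A=[("top",330+57.5/5-.5,205+107.5/5-.5),("top",330+365/5-.5,205+130/5-.5),("side",320+41/5-.5,180+173/5-.5),("side",320+287/5-.5,180+79/5-.5)]
for nm,o in(("top",0),("side",2)):
    # image-left end is world +y
    def ra(p): return np.concatenate([proj(nm,pose(p,(0,s*p[3]*1000,36)))-A[o+i][1:] for i,s in((0,1),(1,-1))])
    q=least_squares(ra,[.55,-.2,0,.085]);print('axle',nm,q.x)
    P=cloud(nm,np.load(f"pics/{nm}0.npy"))
    m=(abs(P[...,0]-q.x[0])<.1)&(abs(P[...,1]-q.x[1])<.12)&(P[...,2]>.034)&(P[...,2]<.06)
    Q=P[m];c=Q.mean(0);u,s,v=np.linalg.svd(Q[:,:2]-c[:2]);pr=(Q[:,:2]-c[:2])@v[0]
    print('cloud',len(Q),c,np.median(Q[:,2]),Q[:,2].max(),v[0],pr.min(),pr.max(),c[:2]+v[0]*(pr.min()+pr.max())/2)
    # carrier plate/base from cloud
    for lo,hi in((.080,.09),):
        m=(abs(P[...,0]-r.x[0])<.2)&(abs(P[...,1]-r.x[1])<.2)&(P[...,2]>lo)&(P[...,2]<hi)
        Q=P[m];c,s=np.cos(r.x[2]),np.sin(r.x[2]);L=(Q[:,:2]-r.x[:2])@np.array([[c,-s],[s,c]]);L*=1000
        print('ptop x range',np.percentile(L[:,0],[1,50,99]),np.histogram(L[:,1],bins=range(-20,145,5)))
E
```

```text
[ 0.54471447  0.09613575  0.21182153 -0.1560954 ] 12.136479941506723
[[-0.6, -0.4], [0.3, -0.3], [-0.2, 0.7], [2.9, 4.1], [5.0, 2.6], [0.5, -0.1], [0.4, -0.1], [0.6, 0.2], [0.2, -0.4], [0.3, -0.9], [0.5, 0.1], [-1.8, 0.6], [-1.4, 1.0], [-1.4, 1.2], [0.4, -1.3], [-0.9, -0.6], [-1.0, -1.0]]
top [ 0.54497069  0.09845452  0.2019533  -0.15898853]
side [ 0.54457816  0.09483468  0.21876267 -0.15414908]
axle top [ 0.50481063 -0.27434215 -0.15142466  0.08531405]
cloud 388 [ 0.50454823 -0.27225202  0.04249638] 0.04267608452262464 0.04975672665407317 [0.164368   0.98639909] -0.08451216574846616 0.08446931171551486 [ 0.50454471 -0.27227316]
ptop x range [-158.06015766   -0.54619318   31.66956193] (array([ 0,  0,  1,  8, 10, 35, 38,  0,  0,  0,  0,  0,  0,  0, 10, 39, 37,
        0,  0,  0,  0,  0,  0,  0,  9, 40, 39,  0,  0, 11, 43, 30]), array([-20, -15, -10,  -5,   0,   5,  10,  15,  20,  25,  30,  35,  40,
        45,  50,  55,  60,  65,  70,  75,  80,  85,  90,  95, 100, 105,
       110, 115, 120, 125, 130, 135, 140]))
axle side [ 0.50582069 -0.27641235 -0.19210184  0.08504686]
cloud 327 [ 0.5010275  -0.2681745   0.04214816] 0.04282051459226947 0.04798678420713401 [0.16624859 0.98608387] -0.0880212550863343 0.08138933761340454 [ 0.50047623 -0.27144431]
ptop x range [-156.35749372  -12.00963331   29.79101283] (array([ 0,  0,  6, 15, 19, 42, 64,  0,  0,  0,  0,  0,  0,  0, 20, 46, 68,
        1,  0,  0,  0,  0,  0,  0, 22, 47, 71,  0,  0,  9, 55, 68]), array([-20, -15, -10,  -5,   0,   5,  10,  15,  20,  25,  30,  35,  40,
        45,  50,  55,  60,  65,  70,  75,  80,  85,  90,  95, 100, 105,
       110, 115, 120, 125, 130, 135, 140]))
```

servo_tool(
  increments=[
    {"jaw":-1,"dx":0.3,"dy":-0.145},
    {"jaw":-1,"dx":0.6,"dy":-0.29},
    {"jaw":-1,"dx":0.954,"dy":-0.459},
    {"jaw":-1,"dx":0.954,"dy":-0.459},
  ],
)

```text
$.increments[0]: bad value
```

servo_tool(
  increments=[
    {"jaw":-1,"dx":0.3,"dy":-0.145},
    {"jaw":-1,"dx":0.6,"dy":-0.29},
    {"jaw":-1,"dx":0.954,"dy":-0.459},
    {"jaw":-1,"dx":0.954,"dy":-0.459},
  ],
)

```text
$.increments[0]: bad value
```

servo_tool(
  increments=[
    {"jaw":-1,"dx":0.3,"dy":-0.145,"yaw":-0.649},
    {"jaw":-1,"dx":0.6,"dy":-0.29,"yaw":-0.649},
    {"jaw":-1,"dx":0.954,"dy":-0.459,"yaw":-0.649},
    {"jaw":-1,"dx":0.954,"dy":-0.459,"yaw":-0.649},
    {"jaw":-1,"dx":0.954,"dy":-0.459,"yaw":-0.649},
    {"jaw":-1,"dx":0.954,"dy":-0.459,"yaw":-0.649},
    {"jaw":-1,"dx":0.954,"dy":-0.459,"yaw":-0.649},
    {"jaw":-1,"dx":0.954,"dy":-0.459,"yaw":-0.649},
  ],
)

```text
$.increments[0]: bad value
```

servo_tool(
  increments=[
    {"jaw":-1,"dx":0.3,"dy":-0.145,"dz":0,"yaw":0},
    {"jaw":-1,"dx":0.6,"dy":-0.29,"dz":0,"yaw":0},
    {"jaw":-1,"dx":0.954,"dy":-0.459,"dz":0,"yaw":0},
    {"jaw":-1,"dx":0.954,"dy":-0.459,"dz":0,"yaw":0},
  ],
)

```text
t: 0.43
ee_pos: [0.3492, -0.4628, 0.2225]
ee_rot: [[0.904, 0.428, 0.003], [0.428, -0.904, 0.003], [0.003, -0.001, -1.0]]
force: [1.4, 0.8, 0.5]
opening: 0.0871
finger_force: 0.0
```

```bash
cat > fit.py <<'E'
from h import *
# refine carrier with cloud: plate tops (z 82..88) and base top (z 7..13)
for nm in("top","side"):
    P=cloud(nm,np.load(f"pics/{nm}0.npy")).reshape(-1,3)
    p=np.array([.5447,.0961,.2118])
    for it in range(4):
        R=np.array([[np.cos(p[2]),-np.sin(p[2])],[np.sin(p[2]),np.cos(p[2])]])
        L=np.c_[(P[:,:2]-p[:2])@R*1000,P[:,2]*1000]
        yy=[];rows=[]
        out=[]
        for y0 in(0,50,100):
            m=(abs(L[:,0])<34)&(L[:,1]>y0-7)&(L[:,1]<y0+17)&(abs(L[:,2]-84)<4)
            Q=L[m]; mid=[];xs=[]
            for x in range(-24,25,6):
                q=Q[abs(Q[:,0]-x)<4,1]
                if len(q)>2: mid.append((q.min()+q.max())/2-y0-5);xs.append(x)
            k=np.polyfit(xs,mid,1);out.append((len(Q),k[1],k[0],(np.percentile(Q[:,0],2)+np.percentile(Q[:,0],98))/2,np.ptp(Q[:,0]),Q[:,2].mean()))
        b=(abs(L[:,2]-10)<4)&(L[:,1]>-150)&(L[:,1]<120)
        e=[]
        for y in range(-140,120,10):
            q=L[b&(abs(L[:,1]-y)<5)&(abs(L[:,0])<50),0]
            if len(q)>3:e.append((y,q.min(),q.max()))
        e=np.array(e);hi=e[e[:,2]>35]
        kh=np.polyfit(hi[:,0],hi[:,2],1);lo=e[e[:,1]<-35];kl=np.polyfit(lo[:,0],lo[:,1],1)
        o=np.array(out);slope=-(kh[0]+kl[0])/2
        if it==3: print(nm,p,np.degrees(p[2]));print(o.round(3));print('base edges',kh,kl)
        p[2]+=slope; p[:2]+=R@np.array([0,o[:,1].mean()])/1000+R@np.array([(kh[1]+kl[1])/2,0])/1000
E
python3 fit.py
```

```text
top [0.54491969 0.10001237 0.21062658] 12.068014124456631
[[ 7.9000e+01 -7.9300e-01 -5.7000e-02 -1.4800e-01  6.0754e+01  8.4597e+01]
 [ 8.4000e+01  3.1800e-01 -1.0000e-02  7.5600e-01  5.8960e+01  8.4437e+01]
 [ 8.2000e+01  4.7600e-01 -1.3000e-02  1.5850e+00  6.0193e+01  8.4507e+01]]
base edges [-7.90178832e-04  3.96840720e+01] [ 7.92577489e-04 -3.96842508e+01]
side [0.54231379 0.0988894  0.20668239] 11.842028500027984
[[ 1.3200e+02 -9.3600e-01  1.2000e-02  7.6900e-01  6.0580e+01  8.4586e+01]
 [ 1.3500e+02  4.7400e-01 -5.0000e-03  1.5960e+00  6.1886e+01  8.4439e+01]
 [ 1.4000e+02  4.6100e-01 -1.5000e-02  1.3030e+00  6.0394e+01  8.4366e+01]]
base edges [-4.09017578e-03  3.93339860e+01] [ 4.09004931e-03 -3.93339860e+01]
```

servo_tool(
  increments=[
    {"jaw":-1,"dx":0.3,"dy":-0.145,"dz":0,"yaw":0},
    {"jaw":-1,"dx":0.6,"dy":-0.29,"dz":0,"yaw":0},
    {"jaw":-1,"dx":0.954,"dy":-0.459,"dz":0,"yaw":0},
    {"jaw":-1,"dx":0.954,"dy":-0.459,"dz":0,"yaw":0},
  ],
)

```text
t: 0.77
ee_pos: [0.4292, -0.3641, 0.2225]
ee_rot: [[0.904, 0.428, 0.002], [0.428, -0.904, 0.003], [0.003, -0.002, -1.0]]
force: [1.4, 0.4, 0.8]
opening: 0.0872
finger_force: 0.0
```

servo_tool(
  increments=[
    {"jaw":-1,"dx":0.3,"dy":-0.145,"dz":0,"yaw":-0.649},
    {"jaw":-1,"dx":0.6,"dy":-0.29,"dz":0,"yaw":-0.649},
    {"jaw":-1,"dx":0.954,"dy":-0.459,"dz":0,"yaw":-0.649},
    {"jaw":-1,"dx":0.954,"dy":-0.459,"dz":0,"yaw":-0.649},
    {"jaw":-1,"dx":0.954,"dy":-0.459,"dz":0,"yaw":-0.649},
    {"jaw":-1,"dx":0.954,"dy":-0.459,"dz":0,"yaw":-0.649},
    {"jaw":-1,"dx":0.954,"dy":-0.459,"dz":0,"yaw":-0.649},
    {"jaw":-1,"dx":0.954,"dy":-0.459,"dz":0,"yaw":-0.649},
  ],
)

```text
t: 1.43
ee_pos: [0.5044, -0.2735, 0.2221]
ee_rot: [[0.157, 0.988, -0.001], [0.988, -0.157, 0.0], [0.0, -0.001, -1.0]]
force: [-0.4, -1.1, -0.6]
opening: 0.0868
finger_force: 0.0
```

servo_tool(
  increments=[
    {"jaw":-1,"dx":0,"dy":0,"dz":0,"yaw":0},
    {"jaw":-1,"dx":0,"dy":0,"dz":0,"yaw":0},
  ],
)

```text
t: 1.6
ee_pos: [0.5044, -0.2735, 0.2223]
ee_rot: [[0.167, 0.986, -0.0], [0.986, -0.167, 0.0], [0.0, -0.0, -1.0]]
force: [0.7, -0.4, 0.6]
opening: 0.0871
finger_force: 0.0
```

servo_tool(
  increments=[
    {"jaw":-1,"dx":0,"dy":0,"dz":0.3,"yaw":0},
    {"jaw":-1,"dx":0,"dy":0,"dz":0.6,"yaw":0},
    {"jaw":-1,"dx":0,"dy":0,"dz":0.85,"yaw":0},
  ],
)

```text
t: 1.85
ee_pos: [0.5041, -0.2734, 0.1187]
ee_rot: [[0.168, 0.986, -0.0], [0.986, -0.168, -0.0], [-0.0, -0.0, -1.0]]
force: [-0.7, -0.6, 0.5]
opening: 0.087
finger_force: 0.0
```

servo_tool(
  increments=[
    {"jaw":-1,"dx":0,"dy":0,"dz":0.25,"yaw":0},
    {"jaw":-1,"dx":0,"dy":0,"dz":0.5,"yaw":0},
    {"jaw":-1,"dx":0,"dy":0,"dz":0.7,"yaw":0},
    {"jaw":-1,"dx":0,"dy":0,"dz":0.845,"yaw":0},
    {"jaw":-1,"dx":0,"dy":0,"dz":0.845,"yaw":0},
  ],
)

```text
t: 2.27
ee_pos: [0.5021, -0.2723, 0.0153]
ee_rot: [[0.167, 0.986, -0.005], [0.986, -0.167, 0.003], [0.002, -0.006, -1.0]]
force: [-0.2, 0.5, -1.0]
opening: 0.0873
finger_force: 0.0
```

servo_tool(
  increments=[
    {"jaw":1,"dx":0,"dy":0,"dz":0,"yaw":0},
    {"jaw":1,"dx":0,"dy":0,"dz":0,"yaw":0},
    {"jaw":1,"dx":0,"dy":0,"dz":0,"yaw":0},
    {"jaw":1,"dx":0,"dy":0,"dz":0,"yaw":0},
    {"jaw":1,"dx":0,"dy":0,"dz":0,"yaw":0},
    {"jaw":1,"dx":0,"dy":0,"dz":0,"yaw":0},
    {"jaw":1,"dx":0,"dy":0,"dz":0,"yaw":0},
    {"jaw":1,"dx":0,"dy":0,"dz":0,"yaw":0},
  ],
  grip_force=20,
)

```text
t: 2.93
ee_pos: [0.5047, -0.2734, 0.0193]
ee_rot: [[0.164, 0.986, 0.0], [0.986, -0.164, -0.0], [-0.0, 0.0, -1.0]]
force: [0.6, 0.9, 0.5]
opening: 0.0416
finger_force: 0.0
```

Still closing.

servo_tool(
  increments=[
    {"jaw":1,"dx":0,"dy":0,"dz":0,"yaw":0},
    {"jaw":1,"dx":0,"dy":0,"dz":0,"yaw":0},
    {"jaw":1,"dx":0,"dy":0,"dz":0,"yaw":0},
    {"jaw":1,"dx":0,"dy":0,"dz":0,"yaw":0},
    {"jaw":1,"dx":0,"dy":0,"dz":0,"yaw":0},
    {"jaw":1,"dx":0,"dy":0,"dz":0,"yaw":0},
    {"jaw":1,"dx":0,"dy":0,"dz":0,"yaw":0},
  ],
  grip_force=20,
)

```text
t: 3.52
ee_pos: [0.5046, -0.2733, 0.0191]
ee_rot: [[0.164, 0.987, -0.0], [0.987, -0.164, 0.0], [-0.0, -0.0, -1.0]]
force: [-0.9, -0.4, -0.6]
opening: 0.0168
finger_force: 20.0
```

servo_tool(
  increments=[
    {"jaw":1,"dx":0,"dy":0,"dz":-0.1,"yaw":0},
    {"jaw":1,"dx":0,"dy":0,"dz":-0.3,"yaw":0},
    {"jaw":1,"dx":0,"dy":0,"dz":-0.5,"yaw":0},
    {"jaw":1,"dx":0,"dy":0,"dz":-0.75,"yaw":0},
    {"jaw":1,"dx":0,"dy":0,"dz":-1,"yaw":0},
    {"jaw":1,"dx":0,"dy":0,"dz":-1,"yaw":0},
  ],
)

```text
t: 4.02
ee_pos: [0.5075, -0.2744, 0.1462]
ee_rot: [[0.164, 0.986, 0.008], [0.987, -0.164, -0.004], [-0.003, 0.009, -1.0]]
force: [1.1, -0.6, -2.8]
opening: 0.0174
finger_force: 20.0
```

servo_tool(
  increments=[
    {"jaw":1,"dx":0.15,"dy":0.01,"dz":0,"yaw":0},
    {"jaw":1,"dx":0.35,"dy":0.02,"dz":0,"yaw":0},
    {"jaw":1,"dx":0.55,"dy":0.035,"dz":0,"yaw":0},
    {"jaw":1,"dx":0.758,"dy":0.049,"dz":0,"yaw":0},
  ],
)

```text
t: 4.35
ee_pos: [0.5252, -0.1838, 0.1395]
ee_rot: [[0.164, 0.986, 0.0], [0.986, -0.164, -0.0], [-0.0, 0.0, -1.0]]
force: [0.5, 0.3, -2.1]
opening: 0.0176
finger_force: 20.0
```

servo_tool(
  increments=[
    {"jaw":1,"dx":0.2,"dy":0.01,"dz":0,"yaw":0},
    {"jaw":1,"dx":0.4,"dy":0.02,"dz":0,"yaw":0},
    {"jaw":1,"dx":0.6,"dy":0.035,"dz":0,"yaw":0},
    {"jaw":1,"dx":0.758,"dy":0.049,"dz":0,"yaw":0},
  ],
)

```text
t: 4.68
ee_pos: [0.5461, -0.0935, 0.1395]
ee_rot: [[0.162, 0.987, 0.0], [0.987, -0.162, 0.0], [0.0, 0.0, -1.0]]
force: [0.6, -0.2, -2.5]
opening: 0.0175
finger_force: 20.0
```

servo_tool(
  increments=[
    {"jaw":1,"dx":0.2,"dy":0.01,"dz":0,"yaw":-0.05},
    {"jaw":1,"dx":0.4,"dy":0.02,"dz":0,"yaw":-0.1},
    {"jaw":1,"dx":0.6,"dy":0.035,"dz":0,"yaw":-0.15},
    {"jaw":1,"dx":0.758,"dy":0.049,"dz":0,"yaw":-0.2},
    {"jaw":1,"dx":0.758,"dy":0.049,"dz":0,"yaw":-0.249},
    {"jaw":1,"dx":0.758,"dy":0.049,"dz":0,"yaw":-0.249},
    {"jaw":1,"dx":0.758,"dy":0.049,"dz":0,"yaw":-0.249},
  ],
)

```text
t: 5.27
ee_pos: [0.5665, -0.0075, 0.1392]
ee_rot: [[-0.205, 0.979, -0.0], [0.979, 0.205, -0.0], [-0.0, -0.0, -1.0]]
force: [0.7, -1.0, -2.2]
opening: 0.0177
finger_force: 20.0
```

```bash
cat > chk.py <<'E'
from h import *
import cv2,sys
tag,z0,z1=sys.argv[1],float(sys.argv[2]),float(sys.argv[3])
p=[.5442,.0995,.209];R=np.array([[np.cos(p[2]),-np.sin(p[2])],[np.sin(p[2]),np.cos(p[2])]])
ims=[]
for nm in("top","side"):
    im,d=camera(nm);P=cloud(nm,d).reshape(-1,3);L=np.c_[(P[:,:2]-p[:2])@R,P[:,2]]*1000
    for y in range(-200,0,10):
        m=(abs(L[:,0])<14)&(abs(L[:,1]-y)<5)&(L[:,2]>z0)&(L[:,2]<z1)
        if m.sum()>4: q=L[m];print(nm,y,m.sum(),((q[:,0].min()+q[:,0].max())/2).round(1),q[:,2].max().round(1),q[:,1].min().round(1),q[:,1].max().round(1))
    y,x=(165,180) if nm=="top" else (200,180)
    ims.append(cv2.resize(im[y:y+100,x:x+133],(798,600) if 0 else (532,400),interpolation=cv2.INTER_CUBIC))
cv2.imwrite(f"pics/{tag}.png",cv2.resize(np.hstack(ims),(800,300)))
s=read_state();print(s['t'],s['ee_pos'],s['force'])
E
python3 chk.py a1 140 175
```

```text
top -60 22 0.3 166.9 -63.1 -55.1
top -50 27 0.6 166.8 -54.8 -45.2
top -40 28 1.5 168.2 -44.9 -35.2
top -30 27 1.1 167.9 -34.9 -25.6
side -170 11 -3.2 166.7 -174.8 -165.8
side -150 16 -5.8 165.1 -154.5 -145.6
side -140 11 -8.1 164.3 -144.9 -137.9
side -110 21 3.3 173.6 -114.1 -105.2
side -100 57 -0.2 174.4 -105.0 -95.3
side -90 28 -3.5 166.7 -94.9 -85.2
side -80 26 -3.4 166.4 -84.1 -75.1
side -70 26 -3.9 166.2 -74.9 -65.2
side -60 30 -2.7 166.3 -64.9 -55.1
side -50 27 -3.9 166.5 -54.7 -45.0
side -40 31 -2.4 166.5 -44.8 -35.5
side -30 48 -1.6 166.4 -34.1 -25.1
5.3667 [ 0.566526   -0.00815513  0.13916108] [-0.24505434 -0.87137563 -1.92082714]
```

View pics/a1.png

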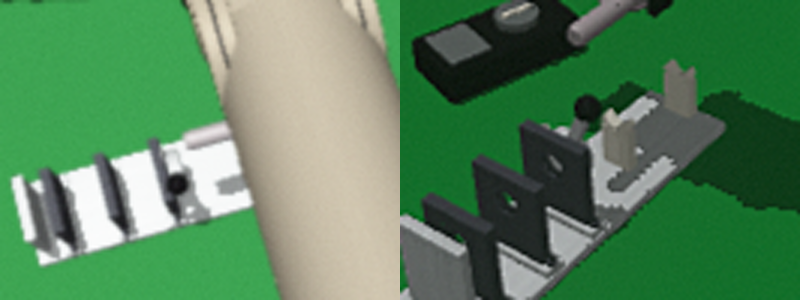

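servo_tool(
  increments=[
    {"jaw":1,"dx":0,"dy":0,"dz":0.2,"yaw":0},
    {"jaw":1,"dx":0,"dy":0,"dz":0.4,"yaw":0},
    {"jaw":1,"dx":0,"dy":0,"dz":0.55,"yaw":0},
    {"jaw":1,"dx":0,"dy":0,"dz":0.65,"yaw":0},
    {"jaw":1,"dx":0,"dy":0,"dz":0.72,"yaw":0},
    {"jaw":1,"dx":0,"dy":0,"dz":0.76,"yaw":0},
    {"jaw":1,"dx":0,"dy":0,"dz":0.78,"yaw":0},
  ],
)

```text
t: 5.95
ee_pos: [0.5669, -0.0072, 0.0455]
ee_rot: [[-0.207, 0.978, 0.0], [0.978, 0.207, -0.0], [-0.0, 0.0, -1.0]]
force: [-0.1, 0.1, -2.6]
opening: 0.0177
finger_force: 20.0
```

servo_tool(
  increments=[
    {"jaw":1,"dx":0,"dy":0,"dz":0.01,"yaw":0},
    {"jaw":1,"dx":0,"dy":0,"dz":0.02,"yaw":0},
    {"jaw":1,"dx":0,"dy":0,"dz":0.02,"yaw":0},
  ],
)

```text
t: 6.2
ee_pos: [0.5673, -0.0071, 0.0442]
ee_rot: [[-0.207, 0.978, 0.001], [0.978, 0.207, -0.0], [-0.001, 0.001, -1.0]]
force: [-1.8, 0.2, 1.6]
opening: 0.0171
finger_force: 20.0
```

servo_tool(
  increments=[
    {"jaw":0,"dx":0,"dy":0,"dz":0,"yaw":0},
    {"jaw":0,"dx":0,"dy":0,"dz":0,"yaw":0},
    {"jaw":0,"dx":0,"dy":0,"dz":0,"yaw":0},
    {"jaw":0,"dx":0,"dy":0,"dz":0,"yaw":0},
    {"jaw":0,"dx":0,"dy":0,"dz":0,"yaw":0},
  ],
)

```text
t: 6.62
ee_pos: [0.5669, -0.007, 0.0433]
ee_rot: [[-0.207, 0.978, 0.0], [0.978, 0.207, -0.0], [-0.0, 0.0, -1.0]]
force: [0.1, 0.2, 0.2]
opening: 0.0404
finger_force: 0.0
```

servo_tool(
  increments=[
    {"jaw":0,"dx":0,"dy":0,"dz":-0.15,"yaw":0},
    {"jaw":0,"dx":0,"dy":0,"dz":-0.4,"yaw":0},
    {"jaw":0,"dx":0,"dy":0,"dz":-0.65,"yaw":0},
    {"jaw":0,"dx":0,"dy":0,"dz":-0.8,"yaw":0},
  ],
)

```text
t: 6.95
ee_pos: [0.5677, -0.0067, 0.1422]
ee_rot: [[-0.208, 0.978, 0.003], [0.978, 0.208, -0.0], [-0.001, 0.003, -1.0]]
force: [1.8, -0.2, -0.5]
opening: 0.0432
finger_force: 0.0
```

servo_tool(
  increments=[
    {"jaw":1,"dx":-0.3,"dy":0,"dz":0,"yaw":0},
    {"jaw":1,"dx":-0.6,"dy":0,"dz":0,"yaw":0},
    {"jaw":1,"dx":-0.9,"dy":0,"dz":0,"yaw":0},
    {"jaw":1,"dx":-0.95,"dy":0,"dz":0,"yaw":0},
    {"jaw":1,"dx":-0.95,"dy":0,"dz":0,"yaw":0},
    {"jaw":1,"dx":-0.95,"dy":0,"dz":0,"yaw":0},
    {"jaw":1,"dx":-0.95,"dy":0,"dz":0,"yaw":0},
    {"jaw":1,"dx":-0.95,"dy":0,"dz":0,"yaw":0},
  ],
)

```text
t: 7.62
ee_pos: [0.5904, -0.1167, 0.1393]
ee_rot: [[-0.21, 0.978, 0.0], [0.978, 0.21, 0.0], [0.0, 0.0, -1.0]]
force: [-0.2, 0.5, 0.1]
opening: 0.0024
finger_force: 0.0
```

```bash
python3 chk.py a2 58 75
```

```text
top -190 17 0.9 70.7 -193.0 -185.2
top -180 24 -0.8 71.5 -184.6 -175.3
top -170 23 0.7 74.2 -174.9 -165.1
top -160 23 -0.8 70.4 -164.8 -155.1
top -150 25 -1.2 70.9 -154.9 -145.0
top -140 24 0.1 70.7 -144.6 -135.1
top -130 22 0.7 71.1 -134.5 -125.5
top -120 26 0.2 70.3 -125.0 -115.1
top -110 23 0.2 72.0 -114.4 -105.1
top -100 23 0.8 71.2 -104.7 -95.3
top -90 23 0.4 72.9 -94.5 -85.2
top -80 24 1.1 71.9 -84.9 -75.4
top -70 24 0.8 72.3 -74.7 -65.4
top -60 23 0.6 71.9 -65.0 -55.6
top -50 25 1.5 72.9 -54.9 -45.2
top -40 24 0.3 70.6 -44.8 -35.1
top -30 23 1.1 72.8 -34.6 -25.2
side -190 14 -2.6 69.3 -192.7 -186.0
side -180 19 -3.7 71.8 -184.8 -176.0
side -170 21 -2.8 69.1 -174.7 -165.0
side -160 20 -3.2 70.7 -165.0 -155.8
side -150 23 -4.7 70.8 -154.2 -145.1
side -140 23 -3.3 70.3 -144.5 -135.0
side -130 21 -1.7 68.9 -134.6 -125.5
side -120 21 -3.7 70.5 -125.0 -116.4
side -110 25 -1.5 70.6 -114.7 -105.0
side -100 22 -2.2 70.9 -104.7 -95.5
side -90 24 -1.6 70.8 -94.0 -85.1
side -80 23 -3.6 70.3 -85.0 -75.8
side -70 26 -1.8 70.7 -74.9 -65.3
side -60 25 -2.7 70.6 -64.9 -56.1
side -50 25 -4.4 70.5 -54.8 -45.7
side -40 22 -4.0 69.4 -44.9 -35.2
side -30 21 -6.5 70.0 -35.0 -25.0
7.7167 [ 0.59037595 -0.11721257  0.13929415] [ 0.23270913 -0.50433615 -0.16220142]
```

View pics/a2.png

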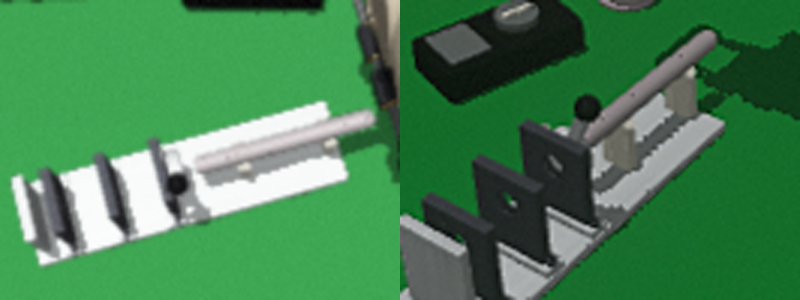

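The axle lies in both rests: its height is level at about 70, it is centred on own x≈0, and it spans y -193 to -25. I'll lower the closed fingers behind its rear end and push.

servo_tool(
  increments=[
    {"jaw":1,"dx":0,"dy":0,"dz":0.2,"yaw":0},
    {"jaw":1,"dx":0,"dy":0,"dz":0.4,"yaw":0},
    {"jaw":1,"dx":0,"dy":0,"dz":0.55,"yaw":0},
    {"jaw":1,"dx":0,"dy":0,"dz":0.62,"yaw":0},
    {"jaw":1,"dx":0,"dy":0,"dz":0.644,"yaw":0},
    {"jaw":1,"dx":0,"dy":0,"dz":0.644,"yaw":0},
  ],
)

```text
t: 8.22
ee_pos: [0.5904, -0.1181, 0.0619]
ee_rot: [[-0.208, 0.978, -0.0], [0.978, 0.208, 0.0], [0.0, -0.0, -1.0]]
force: [0.2, 0.2, -0.0]
opening: 0.0007
finger_force: 0.0
```

servo_tool(
  increments=[
    {"jaw":1,"dx":0.05,"dy":0,"dz":0,"yaw":0},
    {"jaw":1,"dx":0.1,"dy":0,"dz":0,"yaw":0},
    {"jaw":1,"dx":0.14,"dy":0,"dz":0,"yaw":0},
    {"jaw":1,"dx":0.18,"dy":0,"dz":0,"yaw":0},
    {"jaw":1,"dx":0.22,"dy":0,"dz":0,"yaw":0},
    {"jaw":1,"dx":0.26,"dy":0,"dz":0,"yaw":0},
    {"jaw":1,"dx":0.3,"dy":0,"dz":0,"yaw":0},
  ],
)

```text
t: 8.8
ee_pos: [0.583, -0.0833, 0.0622]
ee_rot: [[-0.207, 0.978, 0.001], [0.978, 0.207, -0.001], [-0.001, 0.0, -1.0]]
force: [1.6, -2.4, 1.1]
opening: 0.0007
finger_force: 1.3
```

servo_tool(
  increments=[
    {"jaw":1,"dx":0.04,"dy":0,"dz":0,"yaw":0},
    {"jaw":1,"dx":0.08,"dy":0,"dz":0,"yaw":0},
    {"jaw":1,"dx":0.12,"dy":0,"dz":0,"yaw":0},
    {"jaw":1,"dx":0.16,"dy":0,"dz":0,"yaw":0},
    {"jaw":1,"dx":0.2,"dy":0,"dz":0,"yaw":0},
    {"jaw":1,"dx":0.24,"dy":0,"dz":0,"yaw":0},
    {"jaw":1,"dx":0.28,"dy":0,"dz":0,"yaw":0},
    {"jaw":1,"dx":0.32,"dy":0,"dz":0,"yaw":0},
  ],
)

```text
t: 9.47
ee_pos: [0.5748, -0.0453, 0.0619]
ee_rot: [[-0.208, 0.978, -0.0], [0.978, 0.208, -0.0], [-0.0, -0.0, -1.0]]
force: [1.0, -2.3, 1.0]
opening: 0.0004
finger_force: 1.2
```

```bash
python3 chk.py a3 58 76
```

```text
top -110 17 -0.0 72.6 -112.5 -105.1
top -100 24 0.0 71.6 -104.8 -95.3
top -90 23 0.2 72.4 -94.5 -85.3
top -80 23 -0.0 70.8 -84.8 -75.4
top -70 26 0.8 70.1 -74.7 -65.0
top -60 22 1.3 71.1 -64.6 -55.6
top -50 24 0.8 70.1 -54.9 -45.2
top -40 23 0.6 72.3 -44.8 -35.0
top -30 25 0.6 70.6 -34.6 -25.1
top -20 22 1.2 71.8 -24.7 -15.4
top -10 9 3.7 75.6 -14.9 -6.0
side -150 11 -9.8 75.6 -153.8 -145.3
side -140 28 0.2 75.9 -144.1 -135.2
side -130 22 -0.6 73.1 -134.7 -125.1
side -120 22 -3.2 70.5 -124.8 -115.1
side -110 21 -2.6 71.7 -114.6 -105.9
side -100 25 -2.4 70.1 -104.7 -95.4
side -90 24 -3.3 70.1 -94.1 -85.4
side -80 24 -2.9 70.8 -84.4 -75.1
side -70 24 -2.8 69.9 -74.7 -65.5
side -60 23 -2.7 70.9 -64.7 -55.2
side -50 27 -3.8 69.7 -55.0 -45.2
side -40 20 -4.2 70.9 -44.0 -37.0
side -30 20 -5.6 70.2 -35.0 -26.5
side -20 5 -6.4 67.3 -24.4 -22.4
9.5667 [ 0.57478226 -0.04449746  0.06193472] [-0.27704774 -0.8063233  -0.01460273]
```

View pics/a3.png

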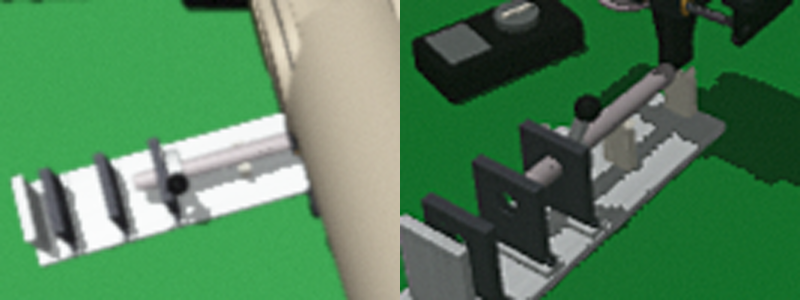

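The axle has passed through plate 1; its front shows at (545,170) in the side half. Continuing.

servo_tool(
  increments=[
    {"jaw":1,"dx":0.04,"dy":0,"dz":0,"yaw":0},
    {"jaw":1,"dx":0.08,"dy":0,"dz":0,"yaw":0},
    {"jaw":1,"dx":0.12,"dy":0,"dz":0,"yaw":0},
    {"jaw":1,"dx":0.16,"dy":0,"dz":0,"yaw":0},
    {"jaw":1,"dx":0.2,"dy":0,"dz":0,"yaw":0},
    {"jaw":1,"dx":0.24,"dy":0,"dz":0,"yaw":0},
    {"jaw":1,"dx":0.28,"dy":0,"dz":0,"yaw":0},
    {"jaw":1,"dx":0.32,"dy":0,"dz":0,"yaw":0},
  ],
)

```text
t: 10.23
ee_pos: [0.5668, -0.0076, 0.0618]
ee_rot: [[-0.208, 0.978, -0.0], [0.978, 0.208, 0.0], [0.0, -0.0, -1.0]]
force: [0.3, -0.8, -0.7]
opening: 0.0003
finger_force: 0.5
```

servo_tool(
  increments=[
    {"jaw":1,"dx":0.04,"dy":0,"dz":0,"yaw":0},
    {"jaw":1,"dx":0.08,"dy":0,"dz":0,"yaw":0},
    {"jaw":1,"dx":0.12,"dy":0,"dz":0,"yaw":0},
    {"jaw":1,"dx":0.16,"dy":0,"dz":0,"yaw":0},
    {"jaw":1,"dx":0.2,"dy":0,"dz":0,"yaw":0},
    {"jaw":1,"dx":0.24,"dy":0,"dz":0,"yaw":0},
    {"jaw":1,"dx":0.28,"dy":0,"dz":0,"yaw":0},
    {"jaw":1,"dx":0.32,"dy":0,"dz":0,"yaw":0},
  ],
)

```text
t: 10.9
ee_pos: [0.5589, 0.0298, 0.0619]
ee_rot: [[-0.207, 0.978, 0.0], [0.978, 0.207, -0.0], [-0.0, 0.0, -1.0]]
force: [0.2, -0.4, 0.3]
opening: 0.0003
finger_force: 0.6
```

servo_tool(
  increments=[
    {"jaw":1,"dx":0.025,"dy":0,"dz":0,"yaw":0},
    {"jaw":1,"dx":0.05,"dy":0,"dz":0,"yaw":0},
    {"jaw":1,"dx":0.075,"dy":0,"dz":0,"yaw":0},
    {"jaw":1,"dx":0.1,"dy":0,"dz":0,"yaw":0},
    {"jaw":1,"dx":0.11,"dy":0,"dz":0,"yaw":0},
  ],
)

```text
t: 11.32
ee_pos: [0.5562, 0.0428, 0.0619]
ee_rot: [[-0.208, 0.978, 0.0], [0.978, 0.208, 0.0], [0.0, 0.0, -1.0]]
force: [0.0, -1.2, -0.4]
opening: 0.0005
finger_force: 0.6
```

servo_tool(
  increments=[
    {"jaw":1,"dx":0.01,"dy":0,"dz":0,"yaw":0},
    {"jaw":1,"dx":0.02,"dy":0,"dz":0,"yaw":0},
    {"jaw":1,"dx":0.03,"dy":0,"dz":0,"yaw":0},
  ],
)

```text
t: 11.57
ee_pos: [0.5556, 0.0454, 0.0619]
ee_rot: [[-0.207, 0.978, 0.0], [0.978, 0.207, -0.001], [-0.001, 0.0, -1.0]]
force: [0.8, -4.4, -0.4]
opening: 0.0006
finger_force: 2.1
```

servo_tool(
  increments=[
    {"jaw":1,"dx":0.01,"dy":0,"dz":0,"yaw":0},
    {"jaw":1,"dx":0.02,"dy":0,"dz":0,"yaw":0},
    {"jaw":1,"dx":0.02,"dy":0,"dz":0,"yaw":0},
  ],
)

```text
t: 11.82
ee_pos: [0.5554, 0.0459, 0.0619]
ee_rot: [[-0.206, 0.979, 0.0], [0.979, 0.206, -0.003], [-0.003, -0.0, -1.0]]
force: [1.9, -7.4, 0.7]
opening: 0.0001
finger_force: 5.4
```

servo_tool(
  increments=[
    {"jaw":1,"dx":0.02,"dy":0,"dz":0,"yaw":0},
    {"jaw":1,"dx":0.04,"dy":0,"dz":0,"yaw":0},
    {"jaw":1,"dx":0.04,"dy":0,"dz":0,"yaw":0},
  ],
)

```text
t: 12.07
ee_pos: [0.5553, 0.0463, 0.062]
ee_rot: [[-0.203, 0.979, 0.001], [0.979, 0.203, -0.007], [-0.008, -0.0, -1.0]]
force: [4.1, -19.7, 0.2]
opening: 0.0005
finger_force: 11.2
```

Force rose to 20 N at own y ≈ -54.4, where -54.5 was expected, so the axle is home. Backing off, lifting, and measuring the knob.

servo_tool(
  increments=[
    {"jaw":1,"dx":-0.1,"dy":0,"dz":0,"yaw":0},
    {"jaw":1,"dx":-0.3,"dy":0,"dz":0,"yaw":0},
    {"jaw":1,"dx":-0.5,"dy":0,"dz":-0.2,"yaw":0},
    {"jaw":1,"dx":-0.6,"dy":0,"dz":-0.5,"yaw":0},
    {"jaw":1,"dx":-0.6,"dy":0,"dz":-0.8,"yaw":0},
    {"jaw":1,"dx":-0.6,"dy":0,"dz":-0.8,"yaw":0},
    {"jaw":1,"dx":-0.6,"dy":0,"dz":-0.8,"yaw":0},
  ],
)

```text
t: 12.65
ee_pos: [0.5703, -0.0172, 0.16]
ee_rot: [[-0.207, 0.978, 0.004], [0.978, 0.207, 0.0], [-0.001, 0.004, -1.0]]
force: [0.1, -0.5, -0.8]
opening: 0.0005
finger_force: 0.0
```

```bash
python3 chk.py a4 58 72 | tail -40
python3 - <<'E'
from h import *
p=[.5442,.0995,.209];R=np.array([[np.cos(p[2]),-np.sin(p[2])],[np.sin(p[2]),np.cos(p[2])]])
for nm in("top","side"):
    im,d=camera(nm);P=cloud(nm,d).reshape(-1,3);L=np.c_[(P[:,:2]-p[:2])@R,P[:,2]]*1000
    q=L[(abs(L[:,0])<60)&(abs(L[:,1]+8)<20)&(L[:,2]>96)&(L[:,2]<130)]
    r=least_squares(lambda c:np.linalg.norm(q-c,axis=1)-10,[-30,-8,107],loss='soft_l1')
    print('knob',nm,len(q),r.x)
E
```

```text
top -40 20 0.6 69.1 -43.6 -35.1
top -30 23 0.3 70.0 -34.6 -25.3
top -20 24 1.1 70.6 -24.8 -15.5
top -10 5 3.5 67.4 -14.9 -12.7
side -40 16 -3.6 69.2 -44.0 -36.3
side -30 20 -6.1 68.4 -34.7 -25.8
side -20 5 -6.5 67.2 -24.6 -22.1
12.75 [ 0.56851403 -0.01716823  0.15718105] [-0.31877617  0.39661862 -0.28762943]
knob top 47 [-21.88040333  -7.47342001 113.34408124]
knob side 79 [-23.07447328  -8.32277494 112.74989837]
```

View pics/a4.png

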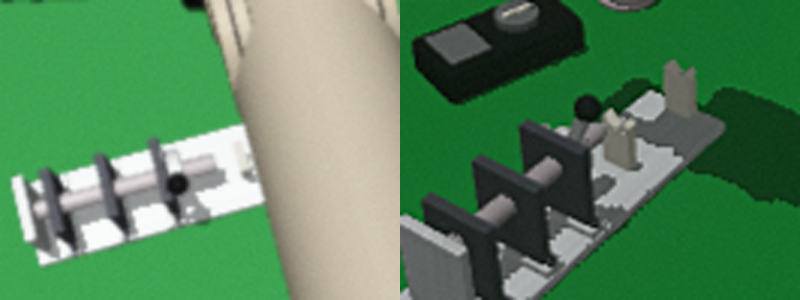

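The axle is visible through all three plates and touching the end plate, with its rear at about y -44. The knob is at own (-22.5,-8,113). Next I'll go to its -x side.

servo_tool(
  increments=[
    {"jaw":1,"dx":0.2,"dy":-0.2,"dz":0,"yaw":0},
    {"jaw":1,"dx":0.4,"dy":-0.4,"dz":0,"yaw":0},
    {"jaw":1,"dx":0.65,"dy":-0.54,"dz":0,"yaw":0},
    {"jaw":1,"dx":0.876,"dy":-0.54,"dz":0,"yaw":0},
    {"jaw":1,"dx":0.876,"dy":-0.54,"dz":0.2,"yaw":0},
    {"jaw":1,"dx":0.876,"dy":-0.54,"dz":0.4,"yaw":0},
    {"jaw":1,"dx":0.876,"dy":-0.54,"dz":0.475,"yaw":0},
    {"jaw":1,"dx":0.876,"dy":-0.54,"dz":0.475,"yaw":0},
  ],
)

```text
t: 13.52
ee_pos: [0.4817, 0.0716, 0.0983]
ee_rot: [[-0.208, 0.978, -0.005], [0.978, 0.208, 0.0], [0.001, -0.005, -1.0]]
force: [-0.4, -0.2, -0.4]
opening: 0.0009
finger_force: 0.0
```

servo_tool(
  increments=[
    {"jaw":1,"dx":0,"dy":0.06,"dz":0,"yaw":0},
    {"jaw":1,"dx":0,"dy":0.12,"dz":0,"yaw":0},
    {"jaw":1,"dx":0,"dy":0.18,"dz":0,"yaw":0},
    {"jaw":1,"dx":0,"dy":0.23,"dz":0,"yaw":0},
    {"jaw":1,"dx":0,"dy":0.28,"dz":0,"yaw":0},
    {"jaw":1,"dx":0,"dy":0.33,"dz":0,"yaw":0},
    {"jaw":1,"dx":0,"dy":0.38,"dz":0,"yaw":0},
    {"jaw":1,"dx":0,"dy":0.43,"dz":0,"yaw":0},
  ],
)

```text
t: 14.18
ee_pos: [0.5349, 0.0826, 0.1009]
ee_rot: [[-0.207, 0.978, 0.0], [0.978, 0.207, -0.0], [-0.0, 0.0, -1.0]]
force: [-2.4, -1.3, 1.0]
opening: 0.0006
finger_force: 1.0
```

servo_tool(
  increments=[
    {"jaw":1,"dx":0,"dy":0.04,"dz":0,"yaw":0},
    {"jaw":1,"dx":0,"dy":0.08,"dz":0,"yaw":0},
    {"jaw":1,"dx":0,"dy":0.12,"dz":0,"yaw":0},
    {"jaw":1,"dx":0,"dy":0.14,"dz":0,"yaw":0},
    {"jaw":1,"dx":0,"dy":0.16,"dz":0,"yaw":0},
  ],
)

```text
t: 14.6
ee_pos: [0.553, 0.0865, 0.1005]
ee_rot: [[-0.208, 0.978, -0.001], [0.978, 0.208, -0.0], [0.0, -0.001, -1.0]]
force: [-1.6, -0.6, -0.4]
opening: 0.0005
finger_force: 1.0
```

servo_tool(
  increments=[
    {"jaw":1,"dx":0,"dy":0.02,"dz":0,"yaw":0},
    {"jaw":1,"dx":0,"dy":0.04,"dz":0,"yaw":0},
    {"jaw":1,"dx":0,"dy":0.05,"dz":0,"yaw":0},
    {"jaw":1,"dx":0,"dy":0.05,"dz":0,"yaw":0},
  ],
)

```text
t: 14.93
ee_pos: [0.5591, 0.0878, 0.1008]
ee_rot: [[-0.208, 0.978, 0.0], [0.978, 0.208, 0.0], [-0.0, 0.0, -1.0]]
force: [-0.9, -0.2, -0.1]
opening: 0.0006
finger_force: 0.5
```

servo_tool(
  increments=[
    {"jaw":1,"dx":0,"dy":0.02,"dz":0,"yaw":0},
    {"jaw":1,"dx":0,"dy":0.04,"dz":0,"yaw":0},
    {"jaw":1,"dx":0,"dy":0.05,"dz":0,"yaw":0},
    {"jaw":1,"dx":0,"dy":0.05,"dz":0,"yaw":0},
  ],
)

```text
t: 15.27
ee_pos: [0.5621, 0.0884, 0.1003]
ee_rot: [[-0.208, 0.978, -0.006], [0.978, 0.208, -0.002], [-0.001, -0.006, -1.0]]
force: [-16.0, -3.0, 7.2]
opening: 0.0005
finger_force: 8.4
```

```bash
cat > knob.py <<'E'
from h import *
p=[.5442,.0995,.209];R=np.array([[np.cos(p[2]),-np.sin(p[2])],[np.sin(p[2]),np.cos(p[2])]])
im,d=camera("side");P=cloud("side",d).reshape(-1,3);L=np.c_[(P[:,:2]-p[:2])@R,P[:,2]]*1000
b=im.reshape(-1,3).max(1)<70
q=L[b&(L[:,0]>15)&(L[:,0]<60)&(abs(L[:,1]+8)<16)&(L[:,2]>96)&(L[:,2]<122)]
r=least_squares(lambda c:np.linalg.norm(q-c,axis=1)-10,[30,-8,107],loss='soft_l1')
print('knob',len(q),r.x,np.degrees(np.arctan2(r.x[0],r.x[2]-60)))
s=read_state();print(s['t'],s['ee_pos'],s['force'],(s['ee_pos'][:2]-np.array(p[:2]))@R)
E
python3 knob.py
```

```text
knob 73 [ 28.60913384  -8.72299872 109.11357048] 30.221217182989122
15.3167 [0.56211545 0.08839586 0.10030601] [-15.94455221  -3.80029823   7.41129334] [ 0.01522168 -0.01457963]
```

servo_tool(
  increments=[
    {"jaw":1,"dx":0,"dy":0.02,"dz":0,"yaw":0},
    {"jaw":1,"dx":0,"dy":0.03,"dz":0,"yaw":0},
    {"jaw":1,"dx":0,"dy":0.03,"dz":0,"yaw":0},
  ],
)

```text
t: 15.57
ee_pos: [0.5629, 0.0886, 0.0999]
ee_rot: [[-0.208, 0.978, -0.012], [0.978, 0.208, -0.004], [-0.002, -0.013, -1.0]]
force: [-29.9, -6.7, 17.8]
opening: 0.0003
finger_force: 16.1
```

```bash
python3 knob.py
```

```text
knob 78 [ 27.88875943  -8.76988965 109.52497486] 29.38495601678541
15.6167 [0.56290148 0.08850702 0.09991632] [-29.82073146  -7.34542805  16.99557462] [ 0.01601368 -0.01463398]
```

Stiff at 30 N with no further motion, so this is the end stop. Backing off and checking.

servo_tool(
  increments=[
    {"jaw":1,"dx":0,"dy":-0.1,"dz":0,"yaw":0},
    {"jaw":1,"dx":0,"dy":-0.35,"dz":0,"yaw":0},
    {"jaw":1,"dx":0,"dy":-0.6,"dz":-0.2,"yaw":0},
    {"jaw":1,"dx":-0.3,"dy":-0.6,"dz":-0.5,"yaw":0},
    {"jaw":1,"dx":-0.6,"dy":-0.6,"dz":-0.8,"yaw":0},
    {"jaw":1,"dx":-0.9,"dy":-0.6,"dz":-0.9,"yaw":0},
    {"jaw":1,"dx":-1,"dy":-0.6,"dz":-0.9,"yaw":0},
    {"jaw":1,"dx":-1,"dy":-0.6,"dz":-0.9,"yaw":0},
  ],
)

```text
t: 16.28
ee_pos: [0.5249, -0.049, 0.2113]
ee_rot: [[-0.2, 0.98, 0.005], [0.98, 0.2, -0.003], [-0.004, 0.004, -1.0]]
force: [-0.8, -0.2, -0.5]
opening: 0.0008
finger_force: 0.0
```

```bash
sed -i 's/im,d=camera("side");P=cloud("side",d)/import sys;n=sys.argv[1];im,d=camera(n);P=cloud(n,d)/' knob.py; python3 knob.py side;python3 knob.py top; python3 chk.py a5 58 72
```

```text
knob 58 [ 33.4728246   -8.71989004 107.5737804 ] 35.130148636911755
16.3333 [ 0.52400698 -0.04565896  0.21009194] [ 0.21247327 -0.2953563  -0.92005768] [-0.04987143 -0.13781046]
knob 35 [ 34.87402296  -7.85212378 106.62497385] 36.79534013044686
16.3833 [ 0.52337725 -0.04328363  0.20934967] [0.14839826 1.1464749  0.25087506] [-0.04999462 -0.13535616]
top -40 19 -0.1 71.6 -43.6 -35.2
top -30 24 0.5 68.4 -34.6 -25.0
top -20 22 1.5 70.3 -24.6 -15.4
top -10 6 0.4 68.8 -14.9 -12.9
side -40 20 -3.0 68.9 -44.6 -35.3
side -30 22 -2.8 68.7 -34.7 -26.6
side -20 6 -5.3 69.7 -24.6 -23.4
16.4833 [ 0.52273548 -0.04129899  0.20867771] [ 7.97684244e-01 -1.84833431e-05 -1.14061506e-01]
```

View pics/a5.png

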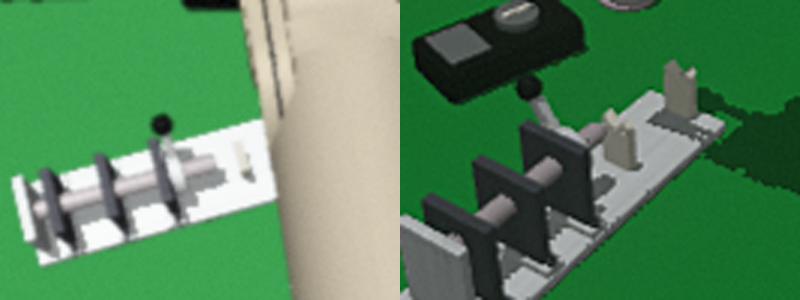

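The knob is at 35° on the +x side, at (530,88) in the side half, so the collar is locked. The axle is still home with its rear at about -44.5, and the gripper is clear.

```bash
python3 -c "
from workcell import *
print(sign_off())"
```

```text
the job is handed in; nothing more can be done
None
```

The axle is fully home through all three plates, the lock collar's lever is against its locked end stop at 35°, and the job is handed in at about 16.5 s with nothing else touched.

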